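# Bring the parts tray forward in its pick lane until the catch holds it

### The job

The large black parts tray stands at the back of its lane on the bench: with the gripper's fingers shut, reach over it, hook the fingertips behind its far lip and draw it along the lane towards you until it comes up to the stop and the spring catch has clicked down behind its near wall. Then reach inside the tray and press gently against its far wall, away from you, so that the tray bears on the catch for a moment and you feel that it holds. Go by feel and do not haul (never more than 25 N, about 2.5 kg, on the tray), do not lift or tip it, leave the other things where they are, and finish clear of everything.

Things in the scene. Friction and masses are not known exactly. Their poses are not given: they have to be found in the camera images.
- lane: The pick lane, fixed to the bench: an aluminium plate 420 long (x), 170 wide, 12 thick, with slick plastic glide strips and two steel side guides along x (30 high above the plate, 136 apart inside). Origin: centre of the plate's underside, at bench level. +x runs along the lane away from the robot; the tray is drawn towards -x.
- home_lip (a point): Point fixed to the lane (lane x = +40 mm, middle, 72 above the bench): where the edge of the tray's far lip nominally comes to stand when the tray is home. The grey stop block with its rubber buffer bar (face nominally at lane x = -130) and catch is clamped in slots and may stand up to 18 mm either way along x of that. This is not reported: home has to be felt.
- catch (a joint): Angle of the spring catch on the stop block, rad; its hinge lies 22 mm on the robot's side of the stop face. 0 = down: its rest, both before the tray comes and once it has dropped behind the tray's near wall, which it then holds with 1.5 mm play. About 0.15 while the tray's near rim passes under it. A spring presses it down; it works by itself.
- tray: Loose black parts tray, 170 (x) by 150 over the rim, 60 high, 0.4 to 0.7 kg, standing on the plate with 3 mm play to each guide. Origin: centre of its underside, +x to the far wall. Walls 2.5 thick, 150 by 130 outside; the rim is turned out 10 mm with a skirt reaching 13 below its top. Home, the near rim (x = -85) meets the stop face, so its origin is nominally at lane x = -45.
- tray_far_lip (a point): Top outer edge of the tray's far lip, at its middle: 85 mm in +x from the tray's origin, 60 above its underside (72 above the bench). Free plate behind it. The tray slides easily (1 to 2 N); up to about 10 N while the near rim lifts the catch, in the last 36 mm. The catch drops 1.5 mm before the rim meets the buffer; the buffer gives 2 mm, adding 10 N, then is solid.
- tray_far_inside (a point): Inner face of the tray's far wall, at its middle, on the tray's inner floor: 72.5 mm in +x from the tray's origin, 3 above its underside. The space in front of it, back to a divider 33 high at tray x = 0, is 125 wide and empty but for a few spacers under 10 high. Heat sinks up to 25 high lie on the robot's side of the divider.
- screwdriver: A bystander, to be left alone: a screwdriver lying on the bench, length 170 mm. Origin: centre of its underside.
- wire_spool: A bystander, to be left alone: a flanged spool standing on end, 56 across, height 40 mm. Origin: centre of its underside.
- tape_roll: A bystander, to be left alone: an amber tape roll lying flat, 90 across, height 19 mm. Origin: centre of its underside.
- carton: A bystander, to be left alone: a small cardboard carton 110 x 85 x 55 mm. Origin: centre of its underside.
- multimeter: A bystander, to be left alone: a hand-held multimeter lying on its back, 150 x 76 x 36 mm. Origin: centre of its underside.
- board_panel: A bystander, to be left alone: a flat circuit-board panel with its parts, 160 x 100 x 14 mm. Origin: centre of its underside.
- small_tray: A bystander, to be left alone: a smaller black parts tray, not in a lane, 130 x 100 x 45 mm. Origin: centre of its underside.
Not all that is in view belongs to the job. Leave any red look-alike of the tray alone.

How it is judged:
By the outcome, as a careful person would: the job done as asked, in the order asked, and still so for the second after the job is handed in, with the robot touching nothing.
It also fails if it takes over 67 s, if anything falls off the work surface, if the arm or the gripper's body presses on something with over 40 N, if the wrist force passes 120 N, or if a joint passes its speed limit or range.

### The arm

A 6-joint arm with a two-finger parallel gripper is mounted at the origin on the work surface. World frame = base frame: x ahead of the robot, y to its left, z up, the work surface at z = 0. Lengths are in mm, angles in rad, forces in N, time in s.
With the tool pointing down it reaches from about 350 to 875 mm from the base axis. Payload 4.2 kg.
Tool frame: the origin (TCP) lies at the very end of the fingers, on their centre line; the grasp point (between the pads) lies 19 mm behind it; y points along the fingers, z is the direction in which the jaws open and shut, and the axes are right-handed (so a half turn about y gives the same grasp; the last joint's range is limited). The gripper opens to 85 mm and grips with 20 to 120 N. Pads are 22 mm wide; open, the fingers measure 114 mm over their backs; the gripper's body (76 mm by 85 mm) begins 54 mm behind the grasp point. The pads swing forward as they close: fully open they stand 13 mm farther back than shut.
Start: joints at [1.562, 0.385, 0.008, 0, -1.194, -0.259], TCP at [165.35, 602.709, 231.312] pointing down, gripper open.
Joint ranges: [-3.14, 3.14], [-1.21, 2.06], [-1.07, 1.41], [-3.16, 2.05], [-2.99, -0.16], [-3.1, 3.1]. Speed limits (rad/s): [2.79, 2.79, 3.14, 3.14, 3.14, 3.14].

### API

Orientations are given as a unit quaternion [x, y, z, w].
In Python, from bench import arm gives the robot as it stands.
- The arm moves only by the shell command python3 -m creep 'ROWS'. ROWS is JSON, a list of rows, each an object with "delta_pos": the shift along the tool's x, y, z in mm, a list of three; "rot": the turn, a rotation vector about the tool's x, y, z in rad, a list of three; "jaw": the finger opening in mm, from 0 to 85.4. A call has exactly 10 rows; each row shifts and turns the commanded pose from where the row before left it, along the tool's axes as they then stand; what a row does not reach is not made up. A row lasts 1/12 s, in which the tool goes at most 41.7 mm and 7.16 degrees, less where a joint would pass 70% of its speed; a pose out of reach is approached as far as the arm can. A call is refused whole if a number of a shift passes 41.7 or a number of a turn 0.125, either way. A call with a gripper value outside its range is refused whole. The fingers move at their own pace and stop on an object; the grip force is fixed at half the most. Time passes only in rows, so rows that do not move let the fingers close, or fill a call up. It gives the time, the measured TCP pose, the force and the opening at its end, in the units of the state.
- arm.read_state(): the state, without advancing time (a new reading comes with each control period).
- arm.get_image(name): name is "scene" or "top" or "wrist"; returns the picture (384x512x3 uint8, red, green, blue); there is no depth.
- arm.calibration(name): a dict with "intrinsics" (3x3 intrinsics, pixels), "R" (3x3) and "t" (3): a world point X has camera coordinates R X + t. Camera axes: x right, y down, z forward; pixel columns grow to the right and rows downward; lengths in mm; the calibration is good to about 2 mm. A picture is of the moment at which its call begins: read the wrist's pose just before it. calibration takes no time and is no camera call; for the wrist camera it gives the pose at the moment of the call.
- arm.job_done(): hands the job in, once; it reports no verdict.
Trained networks look in the newest picture that a camera, given by its name, has taken for a name from the list of things; names that differ only in an ending like _2 or _b are one class to them, and where a whole thing is asked for, a point or a joint stands for the part that bears it (a point fixed in the world has none). Each returns a list of dicts, best first, with "p" (0 to 1); they miss things now and then, are a little off and sometimes report something else, mostly with a low value. They report only what shows in the picture. A call takes as long as a camera call. They do not tell look-alikes from the thing itself.
- arm.find_in(camera, target): "location" ([column, row] in pixels, amid what is visible of it).
- arm.masks_of(camera, target): "pixels" (384x512 bool, what is visible of it) and "location" ([column, row] in pixels, amid what is visible of it).
The state is a dict: "clock": time; "joints": joint angles; "joint_vel": joint speeds; "joint_efforts": joint torques, N m; "position": TCP position; "ee_rot": TCP orientation; "contact_force": force on the tool from outside, world axes, zero at the start; "wrist_torque": the same for the moment, N m; "gripper_width": finger opening in mm.
Only numpy, scipy, OpenCV 4.12 (cv2) and the standard library are available. Lean on these libraries where they do the work, as an engineer would, in place of code of your own. Each camera call takes 0.05 s, during which the arm holds its last target. There are 200 camera calls.

## Working session

There is one attempt and no reset: what is moved stays moved. The work goes in short steps, Python scripts to look and compute and a shell command to move; the robot and the scene stay as the last step left them, time stands still between calls to the robot, and variables do not carry over. Pictures are saved under pics/ and viewed, about 8 in all and at most 12, crops included, and the job is handed in when it is done.

```bash
mkdir -p pics; ls; python3 - <<'E'
from bench import arm
import cv2,numpy as np
s=arm.read_state();print({k:np.round(v,3).tolist() for k,v in s.items()})
for c in("scene","top"):
    cv2.imwrite(f"pics/{c}0.png",arm.get_image(c)[:,:,::-1])
    k=arm.calibration(c);print(c,{a:np.round(b,3).tolist() for a,b in k.items()})
    for t in("tray","lane","small_tray"):
        print(t,[(np.round(d["location"],0).tolist(),round(float(d["p"]),2)) for d in arm.find_in(c,t)])
E
```

```text
pics
{'clock': 0.0, 'joints': [1.562, 0.386, 0.007, -0.0, -1.194, -0.259], 'joint_vel': [0.002, 0.001, -0.001, -0.003, 0.0, 0.001], 'joint_efforts': [-0.001, -39.229, 18.84, 4.186, -0.005, 0.0], 'position': [165.234, 602.151, 230.217], 'ee_rot': [-0.094, -0.7, 0.702, 0.095], 'contact_force': [0.226, -0.725, 0.081], 'wrist_torque': [-0.017, -0.03, -0.042], 'gripper_width': 85.135}
scene {'intrinsics': [[417.071, 0.0, 246.683], [0.0, 417.071, 187.01], [0.0, 0.0, 1.0]], 'R': [[0.521, 0.853, -0.001], [0.585, -0.358, -0.728], [-0.621, 0.379, -0.686]], 't': [-282.633, -249.43, 1864.945]}
tray [([356.0, 205.0], 0.72), ([278.0, 161.0], 0.71), ([224.0, 216.0], 0.55)]
lane [([221.0, 246.0], 0.89)]
small_tray [([138.0, 277.0], 0.92), ([182.0, 243.0], 0.29)]
top {'intrinsics': [[419.788, 0.0, 253.213], [0.0, 419.788, 194.094], [0.0, 0.0, 1.0]], 'R': [[0.045, -0.999, -0.005], [-0.977, -0.043, -0.211], [0.21, 0.014, -0.978]], 't': [-29.685, 573.292, 1366.3]}
tray [([183.0, 235.0], 0.95), ([162.0, 142.0], 0.9), ([286.0, 193.0], 0.59)]
lane [([281.0, 226.0], 0.87), ([336.0, 196.0], 0.16)]
small_tray [([384.0, 180.0], 0.79), ([283.0, 236.0], 0.43)]
```

```bash
cd pics; python3 -c "
import cv2
a=cv2.imread('top0.png');b=cv2.imread('scene0.png')
cv2.imwrite('t1.png',cv2.resize(a[100:325,110:410],None,fx=2.66,fy=2.66,interpolation=2))
cv2.imwrite('s1.png',cv2.resize(b[100:325,100:400],None,fx=2.66,fy=2.66,interpolation=2))"
```

```text
(no output)
```

View pics/t1.png

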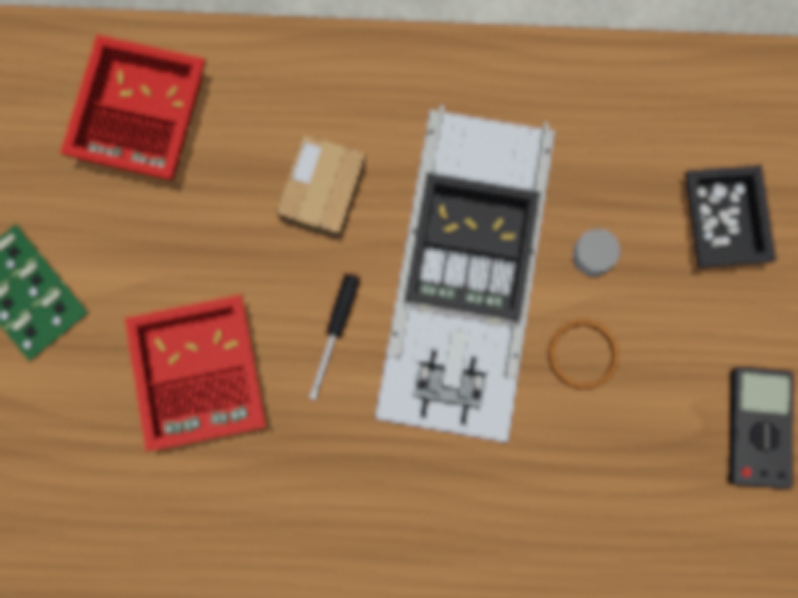

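View pics/s1.png

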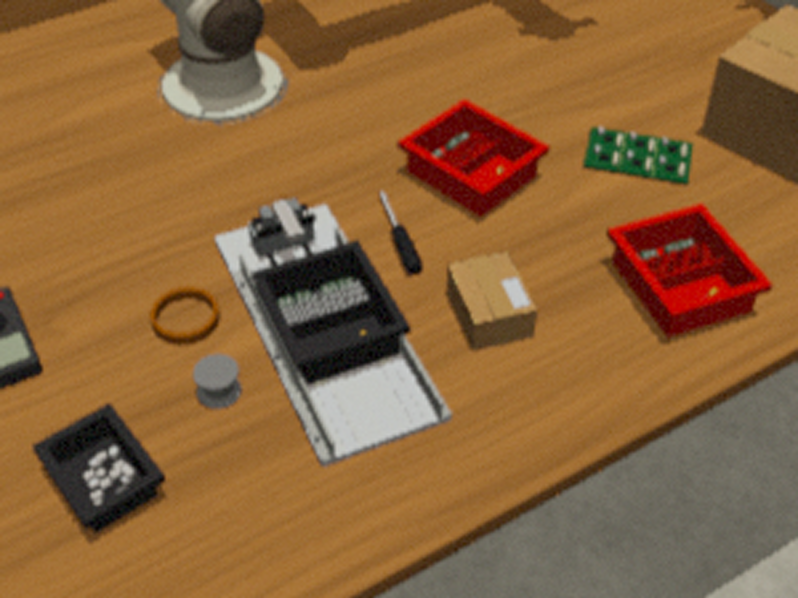

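The only black tray in a lane is at top (286,193), scene (224,216). It could be confused with the red trays at top (162,142) and (183,235), or with the small black tray at (384,180). I'll take the one in the lane and fit the lane and tray pose from the corners in both views.

```bash
cat > fit.py <<'E'
import numpy as np
from scipy.optimize import least_squares
from bench import arm
def proj(c,X):
    k=arm.calibration(c);q=(k["R"]@np.asarray(X,float).T).T+k["t"];q=q@np.asarray(k["intrinsics"]).T
    return q[:,:2]/q[:,2:]
def uncrop(p,o): return (np.array(p)+.5)/2.66-.5+o
def world(l,L):  # l: cx,cy,yaw
    c,s=np.cos(l[2]),np.sin(l[2]);L=np.asarray(L,float)
    return np.c_[l[0]+c*L[:,0]-s*L[:,1],l[1]+s*L[:,0]+c*L[:,1],L[:,2]]
E
python3 - <<'E'
from fit import *
T=np.array([110,100]);S=np.array([100,100])
# order near+y, near-y, far-y, far+y
tt=uncrop([(406,303),(518,320),(540,192),(428,176)],T); ts=uncrop([(348,247),(252,270),(305,375),(408,326)],S)
pt=uncrop([(376,418),(508,440)],T); ps=uncrop([(330,207),(216,238),(325,460),(450,415)],S)
def P(dx,hx,hy,z): return np.array([[dx-hx,hy,z],[dx-hx,-hy,z],[dx+hx,-hy,z],[dx+hx,hy,z]])
def res(v,cams):
    l=v[:3];r=[]
    tr=world(l,P(v[3],85,75,72)+[0,v[4],0]);pl=world(l,P(0,210,85,12))
    if 't' in cams:r+=[proj('top',tr)-tt,proj('top',pl)[:2]-pt]
    if 's' in cams:r+=[proj('scene',tr)-ts,proj('scene',pl)-ps]
    return np.vstack(r).ravel()
for c in('t','s','ts'):
    f=least_squares(res,[600,0,0,0,0],args=(c,),loss='soft_l1',x_scale=[10,10,.1,10,10]);v=f.x
    print(c,v.round(3),'rms',np.sqrt(np.mean(res(v,c)**2)).round(2),np.abs(res(v,c)).max().round(1))
l=v[:3];print('farlip',world(l,[[v[3]+85,v[4],72],[40,0,72]]).round(1))
s=arm.read_state()
from scipy.spatial.transform import Rotation as R
print(R.from_quat(s["ee_rot"]).as_matrix().round(3))
E
```

```text
t [ 5.64072e+02 -1.15398e+02 -1.19000e-01  1.86690e+01 -2.39900e+00] rms 0.7 1.8
s [ 5.65826e+02 -1.14721e+02 -1.30000e-01  2.56850e+01 -4.40800e+00] rms 1.7 3.4
ts [ 5.64814e+02 -1.15788e+02 -1.25000e-01  1.96260e+01 -2.07000e+00] rms 1.53 4.3
farlip [[ 668.4 -130.9   72. ]
 [ 604.5 -120.8   72. ]]
[[-0.964 -0.    -0.265]
 [ 0.265 -0.    -0.964]
 [-0.    -1.     0.   ]]
```

```bash
A='{"delta_pos":[-22.5,0,23.7],"rot":[0,0,0],"jaw":0}'; python3 -m creep '[{"delta_pos":[0,0,0],"rot":[0,-0.072,0],"jaw":0},{"delta_pos":[0,0,0],"rot":[0,-0.072,0],"jaw":0},{"delta_pos":[-22.5,0,23.7],"rot":[0,0,0],"jaw":0},{"delta_pos":[-22.5,0,23.7],"rot":[0,0,0],"jaw":0},{"delta_pos":[-22.5,0,23.7],"rot":[0,0,0],"jaw":0},{"delta_pos":[-22.5,0,23.7],"rot":[0,0,0],"jaw":0},{"delta_pos":[-22.5,0,23.7],"rot":[0,0,0],"jaw":0},{"delta_pos":[-22.5,0,23.7],"rot":[0,0,0],"jaw":0},{"delta_pos":[-22.5,0,23.7],"rot":[0,0,0],"jaw":0},{"delta_pos":[-22.5,0,23.7],"rot":[0,0,0],"jaw":0}]'
```

```text
clock: 1.23
position: [321.2, 390.9, 231.6]
ee_rot: [0.044, 0.706, -0.706, -0.044]
contact_force: [0.8, 0.3, -0.2]
gripper_width: -0.2
```

```bash
python3 -m creep '[{"delta_pos":[-22.5,0,23.7],"rot":[0,0,0],"jaw":0},{"delta_pos":[-22.5,0,23.7],"rot":[0,0,0],"jaw":0},{"delta_pos":[-22.5,0,23.7],"rot":[0,0,0],"jaw":0},{"delta_pos":[-22.5,0,23.7],"rot":[0,0,0],"jaw":0},{"delta_pos":[-22.5,0,23.7],"rot":[0,0,0],"jaw":0},{"delta_pos":[-22.5,0,23.7],"rot":[0,0,0],"jaw":0},{"delta_pos":[-22.5,0,23.7],"rot":[0,0,0],"jaw":0},{"delta_pos":[-22.5,0,23.7],"rot":[0,0,0],"jaw":0},{"delta_pos":[-22.5,0,23.7],"rot":[0,0,0],"jaw":0},{"delta_pos":[-22.5,0,23.7],"rot":[0,0,0],"jaw":0}]'
python3 -m creep '[{"delta_pos":[-22.5,0,23.7],"rot":[0,0,0],"jaw":0},{"delta_pos":[-22.5,0,23.7],"rot":[0,0,0],"jaw":0},{"delta_pos":[-22.5,0,23.7],"rot":[0,0,0],"jaw":0},{"delta_pos":[-22.5,0,23.7],"rot":[0,0,0],"jaw":0},{"delta_pos":[-22.5,0,23.7],"rot":[0,0,0],"jaw":0},{"delta_pos":[-22.5,0,23.7],"rot":[0,0,0],"jaw":0},{"delta_pos":[-22.5,0,23.7],"rot":[0,0,0],"jaw":0},{"delta_pos":[-22.5,0,23.7],"rot":[0,0,0],"jaw":0},{"delta_pos":[-22.5,0,23.7],"rot":[0,0,0],"jaw":0},{"delta_pos":[-22.5,0,23.7],"rot":[0,0,0],"jaw":0}]'
python3 - <<'E'
from fit import *
import cv2
im=arm.get_image("wrist")[:,:,::-1].copy();k=arm.calibration("wrist")
print(arm.read_state()["position"],(-k["R"].T@k["t"]).round(1),k["R"].round(2).tolist())
l=[564.8,-115.8,-.125]
P=lambda dx,hx,hy,z:[[dx-hx,hy,z],[dx-hx,-hy,z],[dx+hx,-hy,z],[dx+hx,hy,z]]
for q,c in((P(19.6,85,75,72),(0,255,255)),(P(0,210,85,12),(0,255,0))):
    cv2.polylines(im,[proj("wrist",world(l,q)).round().astype(int)],True,c,1)
cv2.imwrite("pics/w1.png",cv2.resize(im,None,fx=1.5,fy=1.5))
E
```

```text
clock: 2.07
position: [515.3, 127.9, 231.6]
ee_rot: [0.044, 0.706, -0.706, -0.044]
contact_force: [1.4, 0.6, 0.9]
gripper_width: 0.1
clock: 2.9
position: [709.3, -135.0, 231.2]
ee_rot: [0.044, 0.706, -0.706, -0.044]
contact_force: [1.4, 0.7, -0.3]
gripper_width: -0.0
[ 711.74530405 -140.01509116  229.69378   ] [ 778.5 -148.   372.3] [[-0.13, -0.99, 0.0], [-0.96, 0.12, 0.26], [-0.26, 0.03, -0.96]]
```

View pics/w1.png

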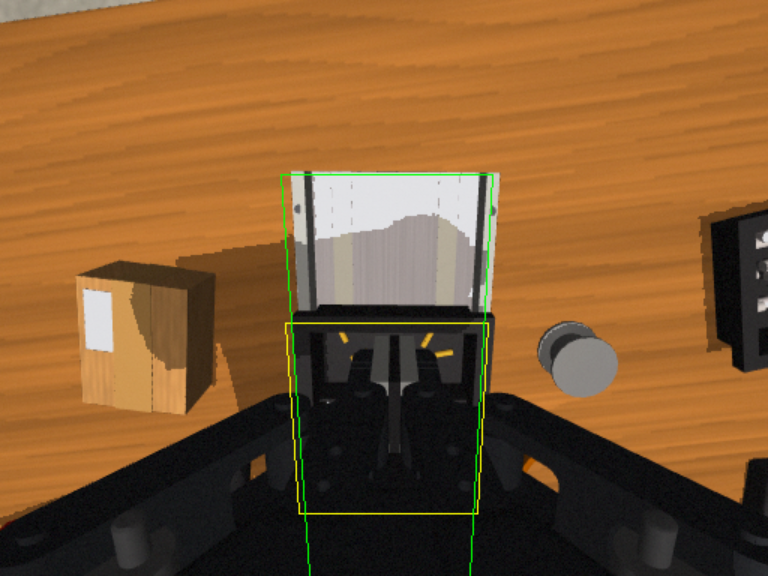

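The wrist view shows the lip at row 311, where the fit put it at 322, so the tray stands about 8 mm farther back than fitted. The fingers at column 394 are centred on the tray (393), and about 25 mm of free plate lies between fingers and lip. Going down.

```bash
python3 -m creep '[{"delta_pos":[0,18.5,0],"rot":[0,0,0],"jaw":0},{"delta_pos":[0,18.5,0],"rot":[0,0,0],"jaw":0},{"delta_pos":[0,18.5,0],"rot":[0,0,0],"jaw":0},{"delta_pos":[0,18.5,0],"rot":[0,0,0],"jaw":0},{"delta_pos":[0,18.5,0],"rot":[0,0,0],"jaw":0},{"delta_pos":[0,18.5,0],"rot":[0,0,0],"jaw":0},{"delta_pos":[0,18.5,0],"rot":[0,0,0],"jaw":0},{"delta_pos":[0,18.5,0],"rot":[0,0,0],"jaw":0},{"delta_pos":[0,18.5,0],"rot":[0,0,0],"jaw":0},{"delta_pos":[0,10,0],"rot":[0,0,0],"jaw":0}]'
python3 -m creep '[{"delta_pos":[0,0,0],"rot":[0,0,0],"jaw":0},{"delta_pos":[0,0,0],"rot":[0,0,0],"jaw":0},{"delta_pos":[1.5,0,0],"rot":[0,0,0],"jaw":0},{"delta_pos":[1.5,0,0],"rot":[0,0,0],"jaw":0},{"delta_pos":[1.5,0,0],"rot":[0,0,0],"jaw":0},{"delta_pos":[1.5,0,0],"rot":[0,0,0],"jaw":0},{"delta_pos":[1.5,0,0],"rot":[0,0,0],"jaw":0},{"delta_pos":[1.5,0,0],"rot":[0,0,0],"jaw":0},{"delta_pos":[1.5,0,0],"rot":[0,0,0],"jaw":0},{"delta_pos":[1.5,0,0],"rot":[0,0,0],"jaw":0}]'
python3 - <<'E'
from fit import *
import cv2
for c in("scene","wrist"):
    im=arm.get_image(c)[:,:,::-1]
    if c=="scene": im=cv2.resize(im[150:300,150:350],None,fx=2,fy=2)
    cv2.imwrite(f"pics/{c}2.png",im)
a=cv2.imread("pics/scene2.png");b=cv2.imread("pics/wrist2.png")[:300,56:456]
cv2.imwrite("pics/c2.png",np.hstack([a,b]))
E
```

```text
clock: 3.78
position: [707.1, -133.3, 52.0]
ee_rot: [0.042, 0.706, -0.706, -0.045]
contact_force: [-0.6, -0.1, -0.9]
gripper_width: -0.0
clock: 4.62
position: [696.5, -132.1, 54.9]
ee_rot: [-0.044, -0.706, 0.706, 0.044]
contact_force: [1.2, 0.2, -0.1]
gripper_width: 0.1
```

View pics/c2.png

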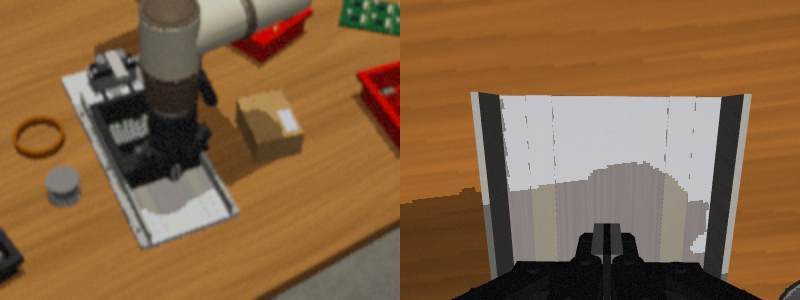

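The scene and wrist views show the fingers behind the tray's far wall, midway between the guides (wrist crop column 607, guide centre 606). I'll lower 3 mm and draw slowly.

```bash
python3 -m creep '[{"delta_pos":[1.5,1,0],"rot":[0,0,0],"jaw":0},{"delta_pos":[1.5,1,0],"rot":[0,0,0],"jaw":0},{"delta_pos":[1.5,1,0],"rot":[0,0,0],"jaw":0},{"delta_pos":[1.5,0,0],"rot":[0,0,0],"jaw":0},{"delta_pos":[1.5,0,0],"rot":[0,0,0],"jaw":0},{"delta_pos":[1.5,0,0],"rot":[0,0,0],"jaw":0},{"delta_pos":[1.5,0,0],"rot":[0,0,0],"jaw":0},{"delta_pos":[1.5,0,0],"rot":[0,0,0],"jaw":0},{"delta_pos":[1.5,0,0],"rot":[0,0,0],"jaw":0},{"delta_pos":[1.5,0,0],"rot":[0,0,0],"jaw":0}]'
python3 -m creep '[{"delta_pos":[1.5,0,0],"rot":[0,0,0],"jaw":0},{"delta_pos":[1.5,0,0],"rot":[0,0,0],"jaw":0},{"delta_pos":[1.5,0,0],"rot":[0,0,0],"jaw":0},{"delta_pos":[1.5,0,0],"rot":[0,0,0],"jaw":0},{"delta_pos":[1.5,0,0],"rot":[0,0,0],"jaw":0},{"delta_pos":[1.5,0,0],"rot":[0,0,0],"jaw":0},{"delta_pos":[1.5,0,0],"rot":[0,0,0],"jaw":0},{"delta_pos":[1.5,0,0],"rot":[0,0,0],"jaw":0},{"delta_pos":[1.5,0,0],"rot":[0,0,0],"jaw":0},{"delta_pos":[1.5,0,0],"rot":[0,0,0],"jaw":0}]'
```

```text
clock: 5.55
position: [681.6, -130.3, 51.9]
ee_rot: [0.044, 0.706, -0.706, -0.044]
contact_force: [-0.4, 0.6, 0.1]
gripper_width: -0.4
clock: 6.38
position: [666.8, -128.4, 51.9]
ee_rot: [-0.044, -0.706, 0.706, 0.044]
contact_force: [1.9, 0.0, -0.7]
gripper_width: 0.4
```

```bash
python3 -m creep '[{"delta_pos":[1.5,0,0],"rot":[0,0,0],"jaw":0},{"delta_pos":[1.5,0,0],"rot":[0,0,0],"jaw":0},{"delta_pos":[1.5,0,0],"rot":[0,0,0],"jaw":0},{"delta_pos":[1.5,0,0],"rot":[0,0,0],"jaw":0},{"delta_pos":[1.5,0,0],"rot":[0,0,0],"jaw":0},{"delta_pos":[1.5,0,0],"rot":[0,0,0],"jaw":0},{"delta_pos":[1.5,0,0],"rot":[0,0,0],"jaw":0},{"delta_pos":[1.5,0,0],"rot":[0,0,0],"jaw":0},{"delta_pos":[1.5,0,0],"rot":[0,0,0],"jaw":0},{"delta_pos":[1.5,0,0],"rot":[0,0,0],"jaw":0}]'
python3 - <<'E'
from fit import *
import cv2
im=arm.get_image("scene")[:,:,::-1]
cv2.imwrite("pics/s3.png",cv2.resize(im[150:290,150:300],None,fx=4,fy=4,interpolation=2))
E
```

```text
clock: 7.22
position: [652.0, -126.6, 51.9]
ee_rot: [-0.044, -0.706, 0.706, 0.044]
contact_force: [2.0, -0.3, 0.3]
gripper_width: -0.2
```

View pics/s3.png

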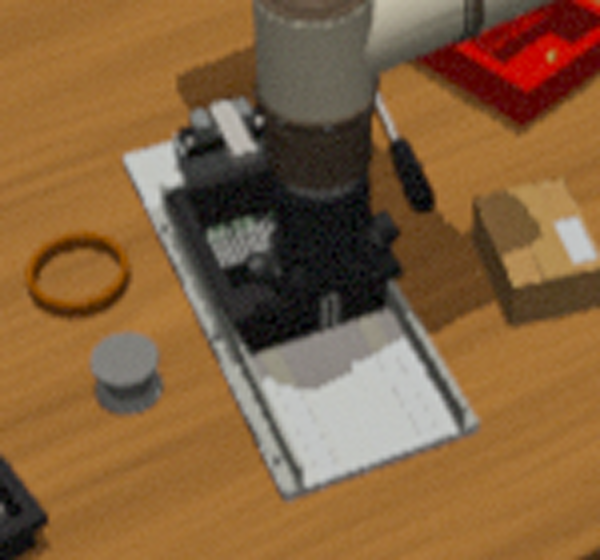

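The tray is following: the fingers sit at its far edge at (330,310), and its near rim is getting close to the catch. The force is about 2 N. I'll go on in 1 mm rows.

```bash
python3 -m creep '[{"delta_pos":[1,0,0],"rot":[0,0,0],"jaw":0},{"delta_pos":[1,0,0],"rot":[0,0,0],"jaw":0},{"delta_pos":[1,0,0],"rot":[0,0,0],"jaw":0},{"delta_pos":[1,0,0],"rot":[0,0,0],"jaw":0},{"delta_pos":[1,0,0],"rot":[0,0,0],"jaw":0},{"delta_pos":[1,0,0],"rot":[0,0,0],"jaw":0},{"delta_pos":[1,0,0],"rot":[0,0,0],"jaw":0},{"delta_pos":[1,0,0],"rot":[0,0,0],"jaw":0},{"delta_pos":[1,0,0],"rot":[0,0,0],"jaw":0},{"delta_pos":[1,0,0],"rot":[0,0,0],"jaw":0}]'
python3 -m creep '[{"delta_pos":[0.7,0,0],"rot":[0,0,0],"jaw":0},{"delta_pos":[0.7,0,0],"rot":[0,0,0],"jaw":0},{"delta_pos":[0.7,0,0],"rot":[0,0,0],"jaw":0},{"delta_pos":[0.7,0,0],"rot":[0,0,0],"jaw":0},{"delta_pos":[0.7,0,0],"rot":[0,0,0],"jaw":0},{"delta_pos":[0.7,0,0],"rot":[0,0,0],"jaw":0},{"delta_pos":[0.7,0,0],"rot":[0,0,0],"jaw":0},{"delta_pos":[0.7,0,0],"rot":[0,0,0],"jaw":0},{"delta_pos":[0.7,0,0],"rot":[0,0,0],"jaw":0},{"delta_pos":[0.7,0,0],"rot":[0,0,0],"jaw":0}]'
```

```text
clock: 8.1
position: [642.9, -125.3, 51.9]
ee_rot: [0.044, 0.706, -0.706, -0.043]
contact_force: [4.1, -1.1, -0.9]
gripper_width: 0.4
clock: 8.93
position: [635.4, -124.5, 51.9]
ee_rot: [-0.044, -0.706, 0.706, 0.043]
contact_force: [5.5, -0.4, -0.1]
gripper_width: -0.2
```

```bash
python3 -m creep '[{"delta_pos":[0.5,0,0],"rot":[0,0,0],"jaw":0},{"delta_pos":[0.5,0,0],"rot":[0,0,0],"jaw":0},{"delta_pos":[0.5,0,0],"rot":[0,0,0],"jaw":0},{"delta_pos":[0.5,0,0],"rot":[0,0,0],"jaw":0},{"delta_pos":[0.5,0,0],"rot":[0,0,0],"jaw":0},{"delta_pos":[0.5,0,0],"rot":[0,0,0],"jaw":0},{"delta_pos":[0.5,0,0],"rot":[0,0,0],"jaw":0},{"delta_pos":[0.5,0,0],"rot":[0,0,0],"jaw":0},{"delta_pos":[0.5,0,0],"rot":[0,0,0],"jaw":0},{"delta_pos":[0.5,0,0],"rot":[0,0,0],"jaw":0}]'
```

```text
clock: 9.77
position: [631.2, -123.9, 52.2]
ee_rot: [-0.044, -0.706, 0.706, 0.043]
contact_force: [6.7, -0.8, -1.0]
gripper_width: -0.2
```

```bash
python3 -m creep '[{"delta_pos":[0.4,0,0],"rot":[0,0,0],"jaw":0},{"delta_pos":[0.4,0,0],"rot":[0,0,0],"jaw":0},{"delta_pos":[0.4,0,0],"rot":[0,0,0],"jaw":0},{"delta_pos":[0.4,0,0],"rot":[0,0,0],"jaw":0},{"delta_pos":[0.4,0,0],"rot":[0,0,0],"jaw":0},{"delta_pos":[0.4,0,0],"rot":[0,0,0],"jaw":0},{"delta_pos":[0.4,0,0],"rot":[0,0,0],"jaw":0},{"delta_pos":[0.4,0,0],"rot":[0,0,0],"jaw":0},{"delta_pos":[0,0,0],"rot":[0,0,0],"jaw":0},{"delta_pos":[0,0,0],"rot":[0,0,0],"jaw":0}]'
```

```text
clock: 10.6
position: [628.5, -123.5, 52.5]
ee_rot: [-0.045, -0.706, 0.706, 0.042]
contact_force: [5.8, -0.9, -1.3]
gripper_width: -0.0
```

```bash
python3 -m creep '[{"delta_pos":[0.4,0,0],"rot":[0,0,0],"jaw":0},{"delta_pos":[0.4,0,0],"rot":[0,0,0],"jaw":0},{"delta_pos":[0.4,0,0],"rot":[0,0,0],"jaw":0},{"delta_pos":[0.4,0,0],"rot":[0,0,0],"jaw":0},{"delta_pos":[0.4,0,0],"rot":[0,0,0],"jaw":0},{"delta_pos":[0.4,0,0],"rot":[0,0,0],"jaw":0},{"delta_pos":[0.4,0,0],"rot":[0,0,0],"jaw":0},{"delta_pos":[0.4,0,0],"rot":[0,0,0],"jaw":0},{"delta_pos":[0,0,0],"rot":[0,0,0],"jaw":0},{"delta_pos":[0,0,0],"rot":[0,0,0],"jaw":0}]'
```

```text
clock: 11.43
position: [626.1, -123.1, 52.8]
ee_rot: [-0.045, -0.706, 0.706, 0.042]
contact_force: [7.2, -0.9, -0.5]
gripper_width: 0.1
```

```bash
python3 -m creep '[{"delta_pos":[0.4,0,0],"rot":[0,0,0],"jaw":0},{"delta_pos":[0.4,0,0],"rot":[0,0,0],"jaw":0},{"delta_pos":[0.4,0,0],"rot":[0,0,0],"jaw":0},{"delta_pos":[0.4,0,0],"rot":[0,0,0],"jaw":0},{"delta_pos":[0.4,0,0],"rot":[0,0,0],"jaw":0},{"delta_pos":[0.4,0,0],"rot":[0,0,0],"jaw":0},{"delta_pos":[0.4,0,0],"rot":[0,0,0],"jaw":0},{"delta_pos":[0.4,0,0],"rot":[0,0,0],"jaw":0},{"delta_pos":[0,0,0],"rot":[0,0,0],"jaw":0},{"delta_pos":[0,0,0],"rot":[0,0,0],"jaw":0}]'
```

```text
clock: 12.27
position: [621.6, -122.7, 52.3]
ee_rot: [-0.044, -0.706, 0.706, 0.043]
contact_force: [5.9, -1.1, -0.8]
gripper_width: 0.1
```

```bash
python3 -m creep '[{"delta_pos":[0.4,0,0],"rot":[0,0,0],"jaw":0},{"delta_pos":[0.4,0,0],"rot":[0,0,0],"jaw":0},{"delta_pos":[0.4,0,0],"rot":[0,0,0],"jaw":0},{"delta_pos":[0.4,0,0],"rot":[0,0,0],"jaw":0},{"delta_pos":[0.4,0,0],"rot":[0,0,0],"jaw":0},{"delta_pos":[0.4,0,0],"rot":[0,0,0],"jaw":0},{"delta_pos":[0.4,0,0],"rot":[0,0,0],"jaw":0},{"delta_pos":[0.4,0,0],"rot":[0,0,0],"jaw":0},{"delta_pos":[0,0,0],"rot":[0,0,0],"jaw":0},{"delta_pos":[0,0,0],"rot":[0,0,0],"jaw":0}]'
```

```text
clock: 13.1
position: [618.4, -122.3, 52.3]
ee_rot: [-0.044, -0.706, 0.706, 0.043]
contact_force: [6.2, -1.3, -0.2]
gripper_width: 0.2
```

```bash
python3 -m creep '[{"delta_pos":[0.4,0,0],"rot":[0,0,0],"jaw":0},{"delta_pos":[0.4,0,0],"rot":[0,0,0],"jaw":0},{"delta_pos":[0.4,0,0],"rot":[0,0,0],"jaw":0},{"delta_pos":[0.4,0,0],"rot":[0,0,0],"jaw":0},{"delta_pos":[0.4,0,0],"rot":[0,0,0],"jaw":0},{"delta_pos":[0.4,0,0],"rot":[0,0,0],"jaw":0},{"delta_pos":[0.4,0,0],"rot":[0,0,0],"jaw":0},{"delta_pos":[0.4,0,0],"rot":[0,0,0],"jaw":0},{"delta_pos":[0,0,0],"rot":[0,0,0],"jaw":0},{"delta_pos":[0,0,0],"rot":[0,0,0],"jaw":0}]'
```

```text
clock: 13.93
position: [615.2, -121.9, 52.3]
ee_rot: [-0.044, -0.706, 0.706, 0.043]
contact_force: [5.0, -0.5, -0.7]
gripper_width: 0.1
```

```bash
python3 -m creep '[{"delta_pos":[0.4,0,0],"rot":[0,0,0],"jaw":0},{"delta_pos":[0.4,0,0],"rot":[0,0,0],"jaw":0},{"delta_pos":[0.4,0,0],"rot":[0,0,0],"jaw":0},{"delta_pos":[0.4,0,0],"rot":[0,0,0],"jaw":0},{"delta_pos":[0.4,0,0],"rot":[0,0,0],"jaw":0},{"delta_pos":[0.4,0,0],"rot":[0,0,0],"jaw":0},{"delta_pos":[0.4,0,0],"rot":[0,0,0],"jaw":0},{"delta_pos":[0.4,0,0],"rot":[0,0,0],"jaw":0},{"delta_pos":[0,0,0],"rot":[0,0,0],"jaw":0},{"delta_pos":[0,0,0],"rot":[0,0,0],"jaw":0}]'
```

```text
clock: 14.77
position: [612.0, -121.5, 52.2]
ee_rot: [0.044, 0.706, -0.706, -0.043]
contact_force: [5.4, -0.9, -1.5]
gripper_width: 0.0
```

```bash
python3 -m creep '[{"delta_pos":[0.3,0,0],"rot":[0,0,0],"jaw":0},{"delta_pos":[0.3,0,0],"rot":[0,0,0],"jaw":0},{"delta_pos":[0.3,0,0],"rot":[0,0,0],"jaw":0},{"delta_pos":[0.3,0,0],"rot":[0,0,0],"jaw":0},{"delta_pos":[0.3,0,0],"rot":[0,0,0],"jaw":0},{"delta_pos":[0.3,0,0],"rot":[0,0,0],"jaw":0},{"delta_pos":[0.3,0,0],"rot":[0,0,0],"jaw":0},{"delta_pos":[0.3,0,0],"rot":[0,0,0],"jaw":0},{"delta_pos":[0,0,0],"rot":[0,0,0],"jaw":0},{"delta_pos":[0,0,0],"rot":[0,0,0],"jaw":0}]'
```

```text
clock: 15.6
position: [609.1, -121.3, 52.1]
ee_rot: [-0.044, -0.706, 0.706, 0.043]
contact_force: [5.0, -0.6, 0.9]
gripper_width: 0.1
```

```bash
python3 -m creep '[{"delta_pos":[0.3,0,0],"rot":[0,0,0],"jaw":0},{"delta_pos":[0.3,0,0],"rot":[0,0,0],"jaw":0},{"delta_pos":[0.3,0,0],"rot":[0,0,0],"jaw":0},{"delta_pos":[0.3,0,0],"rot":[0,0,0],"jaw":0},{"delta_pos":[0.3,0,0],"rot":[0,0,0],"jaw":0},{"delta_pos":[0.3,0,0],"rot":[0,0,0],"jaw":0},{"delta_pos":[0.3,0,0],"rot":[0,0,0],"jaw":0},{"delta_pos":[0.3,0,0],"rot":[0,0,0],"jaw":0},{"delta_pos":[0,0,0],"rot":[0,0,0],"jaw":0},{"delta_pos":[0,0,0],"rot":[0,0,0],"jaw":0}]'
```

```text
clock: 16.43
position: [608.3, -121.2, 52.3]
ee_rot: [-0.045, -0.706, 0.706, 0.042]
contact_force: [7.9, -1.5, -0.8]
gripper_width: -0.0
```

```bash
python3 -m creep '[{"delta_pos":[0.3,0,0],"rot":[0,0,0],"jaw":0},{"delta_pos":[0.3,0,0],"rot":[0,0,0],"jaw":0},{"delta_pos":[0.3,0,0],"rot":[0,0,0],"jaw":0},{"delta_pos":[0.3,0,0],"rot":[0,0,0],"jaw":0},{"delta_pos":[0.3,0,0],"rot":[0,0,0],"jaw":0},{"delta_pos":[0.3,0,0],"rot":[0,0,0],"jaw":0},{"delta_pos":[0,0,0],"rot":[0,0,0],"jaw":0},{"delta_pos":[0,0,0],"rot":[0,0,0],"jaw":0},{"delta_pos":[0,0,0],"rot":[0,0,0],"jaw":0},{"delta_pos":[0,0,0],"rot":[0,0,0],"jaw":0}]'
```

```text
clock: 17.27
position: [607.7, -121.1, 52.7]
ee_rot: [-0.046, -0.706, 0.706, 0.041]
contact_force: [10.0, -2.7, -1.3]
gripper_width: 0.1
```

```bash
python3 -m creep '[{"delta_pos":[0.3,0,0],"rot":[0,0,0],"jaw":0},{"delta_pos":[0.3,0,0],"rot":[0,0,0],"jaw":0},{"delta_pos":[0.3,0,0],"rot":[0,0,0],"jaw":0},{"delta_pos":[0.3,0,0],"rot":[0,0,0],"jaw":0},{"delta_pos":[0.3,0,0],"rot":[0,0,0],"jaw":0},{"delta_pos":[0.3,0,0],"rot":[0,0,0],"jaw":0},{"delta_pos":[0.3,0,0],"rot":[0,0,0],"jaw":0},{"delta_pos":[0,0,0],"rot":[0,0,0],"jaw":0},{"delta_pos":[0,0,0],"rot":[0,0,0],"jaw":0},{"delta_pos":[0,0,0],"rot":[0,0,0],"jaw":0}]'
```

```text
clock: 18.1
position: [607.4, -121.0, 53.4]
ee_rot: [-0.047, -0.706, 0.706, 0.039]
contact_force: [11.7, -3.5, -2.1]
gripper_width: 0.2
```

Solid stop: the last 2.1 mm commanded moved it only 0.3 mm, at 12 N. That fits home. Backing off and lifting.

```bash
python3 -m creep '[{"delta_pos":[-2,0,0],"rot":[0,0,0],"jaw":0},{"delta_pos":[-3,0,0],"rot":[0,0,0],"jaw":0},{"delta_pos":[-5,0,0],"rot":[0,0,0],"jaw":0},{"delta_pos":[-6,0,0],"rot":[0,0,0],"jaw":0},{"delta_pos":[-6,0,0],"rot":[0,0,0],"jaw":0},{"delta_pos":[0,-10,0],"rot":[0,0,0],"jaw":0},{"delta_pos":[0,-20,0],"rot":[0,0,0],"jaw":0},{"delta_pos":[0,-20,0],"rot":[0,0,0],"jaw":0},{"delta_pos":[0,-20,0],"rot":[0,0,0],"jaw":0},{"delta_pos":[0,-20,0],"rot":[0,0,0],"jaw":0}]'
python3 -m creep '[{"delta_pos":[0,0,0],"rot":[0,0,0],"jaw":0},{"delta_pos":[6,0,0],"rot":[0,0,0],"jaw":0},{"delta_pos":[8,0,0],"rot":[0,0,0],"jaw":0},{"delta_pos":[8,0,0],"rot":[0,0,0],"jaw":0},{"delta_pos":[8,0,0],"rot":[0,0,0],"jaw":0},{"delta_pos":[8,0,0],"rot":[0,0,0],"jaw":0},{"delta_pos":[8,0,0],"rot":[0,0,0],"jaw":0},{"delta_pos":[8,0,0],"rot":[0,0,0],"jaw":0},{"delta_pos":[6,0,0],"rot":[0,0,0],"jaw":0},{"delta_pos":[0,0,0],"rot":[0,0,0],"jaw":0}]'
python3 - <<'E'
from fit import *
import cv2
a=arm.get_image("scene")[:,:,::-1];b=arm.get_image("wrist")[:,:,::-1]
print({k:np.round(v,2).tolist() for k,v in arm.read_state().items() if k in("position","contact_force")})
a=cv2.resize(a[155:255,160:260],(384,384),interpolation=2);cv2.imwrite("pics/c4.png",np.hstack([a,b[:,56:456]]))
E
```

```text
clock: 18.93
position: [623.4, -123.0, 143.1]
ee_rot: [0.043, 0.706, -0.706, -0.044]
contact_force: [0.6, -0.0, -0.2]
gripper_width: 0.2
clock: 19.77
position: [563.4, -115.6, 141.9]
ee_rot: [0.043, 0.706, -0.706, -0.044]
contact_force: [0.2, 0.2, -1.3]
gripper_width: -0.0
{'position': [564.85, -115.71, 142.08], 'contact_force': [1.07, 0.18, -0.69]}
```

View pics/c4.png

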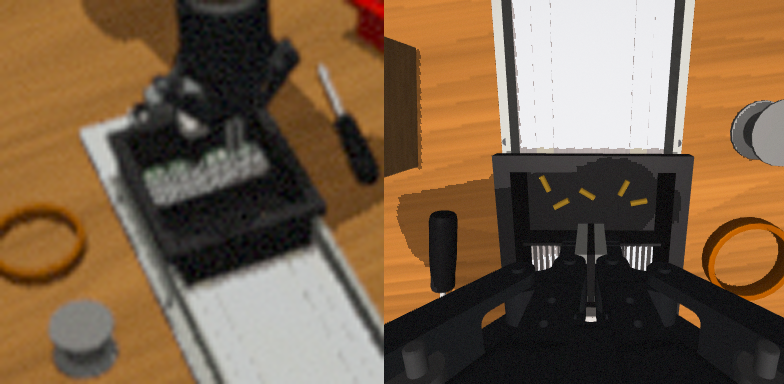

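The left half shows the tray snug at the stop block. In the wrist half the far lip is at row 155 and the inner wall's top edge at about 170, with spacers at rows 185-205. I'll check the lip's place against the felt contact.

```bash
python3 - <<'E'
from fit import *
u=np.array([.9922,-.1247])
c=np.array([607.4,-121.0])
for h in(6,11,14):
    e=c-u*h
    print(h,proj("wrist",[[*e,72],[*(e-u*10.),72],[*(e-u*12.5),72],[*(e-u*12.5),15]]).round(0).tolist())
print('tip',proj("wrist",[[*arm.read_state()["position"]]]).round(0))
E
```

```text
6 [[263.0, 153.0], [263.0, 166.0], [263.0, 170.0], [263.0, 158.0]]
11 [[263.0, 160.0], [263.0, 173.0], [263.0, 176.0], [263.0, 163.0]]
14 [[263.0, 164.0], [263.0, 177.0], [263.0, 180.0], [263.0, 166.0]]
tip [[263. 240.]]
```

```bash
python3 -m creep '[{"delta_pos":[6,0,0],"rot":[0,0,0],"jaw":0},{"delta_pos":[0,12,0],"rot":[0,0,0],"jaw":0},{"delta_pos":[0,14,0],"rot":[0,0,0],"jaw":0},{"delta_pos":[0,14,0],"rot":[0,0,0],"jaw":0},{"delta_pos":[0,14,0],"rot":[0,0,0],"jaw":0},{"delta_pos":[0,14,0],"rot":[0,0,0],"jaw":0},{"delta_pos":[0,14,0],"rot":[0,0,0],"jaw":0},{"delta_pos":[0,12,0],"rot":[0,0,0],"jaw":0},{"delta_pos":[0,8,0],"rot":[0,0,0],"jaw":0},{"delta_pos":[0,4,0],"rot":[0,0,0],"jaw":0}]'
python3 -m creep '[{"delta_pos":[0,0,0],"rot":[0,0,0],"jaw":0},{"delta_pos":[-1,0,0],"rot":[0,0,0],"jaw":0},{"delta_pos":[-1,0,0],"rot":[0,0,0],"jaw":0},{"delta_pos":[-1,0,0],"rot":[0,0,0],"jaw":0},{"delta_pos":[-1,0,0],"rot":[0,0,0],"jaw":0},{"delta_pos":[-1,0,0],"rot":[0,0,0],"jaw":0},{"delta_pos":[-1,0,0],"rot":[0,0,0],"jaw":0},{"delta_pos":[-1,0,0],"rot":[0,0,0],"jaw":0},{"delta_pos":[0,0,0],"rot":[0,0,0],"jaw":0},{"delta_pos":[0,0,0],"rot":[0,0,0],"jaw":0}]'
```

```text
clock: 20.7
position: [558.2, -115.0, 34.5]
ee_rot: [-0.043, -0.706, 0.706, 0.045]
contact_force: [0.7, 0.1, 0.2]
gripper_width: -0.2
clock: 21.53
position: [565.8, -115.9, 35.8]
ee_rot: [-0.044, -0.706, 0.706, 0.044]
contact_force: [-0.7, -0.8, 0.2]
gripper_width: -0.1
```

```bash
python3 -m creep '[{"delta_pos":[-0.5,0,0],"rot":[0,0,0],"jaw":0},{"delta_pos":[-0.5,0,0],"rot":[0,0,0],"jaw":0},{"delta_pos":[-0.5,0,0],"rot":[0,0,0],"jaw":0},{"delta_pos":[-0.5,0,0],"rot":[0,0,0],"jaw":0},{"delta_pos":[-0.5,0,0],"rot":[0,0,0],"jaw":0},{"delta_pos":[-0.5,0,0],"rot":[0,0,0],"jaw":0},{"delta_pos":[-0.5,0,0],"rot":[0,0,0],"jaw":0},{"delta_pos":[-0.5,0,0],"rot":[0,0,0],"jaw":0},{"delta_pos":[0,0,0],"rot":[0,0,0],"jaw":0},{"delta_pos":[0,0,0],"rot":[0,0,0],"jaw":0}]'
```

```text
clock: 22.37
position: [569.8, -116.3, 35.8]
ee_rot: [0.044, 0.706, -0.706, -0.044]
contact_force: [0.2, 0.2, 0.6]
gripper_width: -0.2
```

```bash
python3 -m creep '[{"delta_pos":[-0.5,0,0],"rot":[0,0,0],"jaw":0},{"delta_pos":[-0.5,0,0],"rot":[0,0,0],"jaw":0},{"delta_pos":[-0.5,0,0],"rot":[0,0,0],"jaw":0},{"delta_pos":[-0.5,0,0],"rot":[0,0,0],"jaw":0},{"delta_pos":[-0.5,0,0],"rot":[0,0,0],"jaw":0},{"delta_pos":[-0.5,0,0],"rot":[0,0,0],"jaw":0},{"delta_pos":[-0.5,0,0],"rot":[0,0,0],"jaw":0},{"delta_pos":[-0.5,0,0],"rot":[0,0,0],"jaw":0},{"delta_pos":[0,0,0],"rot":[0,0,0],"jaw":0},{"delta_pos":[0,0,0],"rot":[0,0,0],"jaw":0}]'
```

```text
clock: 23.2
position: [573.7, -116.8, 35.8]
ee_rot: [0.044, 0.706, -0.706, -0.044]
contact_force: [0.0, -0.2, -0.1]
gripper_width: 0.2
```

```bash
python3 -m creep '[{"delta_pos":[-0.4,0,0],"rot":[0,0,0],"jaw":0},{"delta_pos":[-0.4,0,0],"rot":[0,0,0],"jaw":0},{"delta_pos":[-0.4,0,0],"rot":[0,0,0],"jaw":0},{"delta_pos":[-0.4,0,0],"rot":[0,0,0],"jaw":0},{"delta_pos":[-0.4,0,0],"rot":[0,0,0],"jaw":0},{"delta_pos":[-0.4,0,0],"rot":[0,0,0],"jaw":0},{"delta_pos":[-0.4,0,0],"rot":[0,0,0],"jaw":0},{"delta_pos":[-0.4,0,0],"rot":[0,0,0],"jaw":0},{"delta_pos":[0,0,0],"rot":[0,0,0],"jaw":0},{"delta_pos":[0,0,0],"rot":[0,0,0],"jaw":0}]'
```

```text
clock: 24.03
position: [576.6, -117.3, 35.7]
ee_rot: [-0.044, -0.706, 0.706, 0.044]
contact_force: [-1.9, -0.4, 0.9]
gripper_width: 0.2
```

```bash
python3 -m creep '[{"delta_pos":[-0.4,0,0],"rot":[0,0,0],"jaw":0},{"delta_pos":[-0.4,0,0],"rot":[0,0,0],"jaw":0},{"delta_pos":[-0.4,0,0],"rot":[0,0,0],"jaw":0},{"delta_pos":[-0.4,0,0],"rot":[0,0,0],"jaw":0},{"delta_pos":[-0.4,0,0],"rot":[0,0,0],"jaw":0},{"delta_pos":[-0.4,0,0],"rot":[0,0,0],"jaw":0},{"delta_pos":[-0.4,0,0],"rot":[0,0,0],"jaw":0},{"delta_pos":[-0.4,0,0],"rot":[0,0,0],"jaw":0},{"delta_pos":[0,0,0],"rot":[0,0,0],"jaw":0},{"delta_pos":[0,0,0],"rot":[0,0,0],"jaw":0}]'
```

```text
clock: 24.87
position: [576.7, -117.4, 35.5]
ee_rot: [-0.041, -0.706, 0.706, 0.047]
contact_force: [-9.1, 2.2, 6.4]
gripper_width: -0.3
```

The tray holds: a further 3.2 mm commanded moved it 0.1 mm, with 9 N bearing on the catch. I'll hold briefly, back off, rise and look.

```bash
python3 -m creep '[{"delta_pos":[0,0,0],"rot":[0,0,0],"jaw":0},{"delta_pos":[0,0,0],"rot":[0,0,0],"jaw":0},{"delta_pos":[0,0,0],"rot":[0,0,0],"jaw":0},{"delta_pos":[0,0,0],"rot":[0,0,0],"jaw":0},{"delta_pos":[0,0,0],"rot":[0,0,0],"jaw":0},{"delta_pos":[0,0,0],"rot":[0,0,0],"jaw":0},{"delta_pos":[0,0,0],"rot":[0,0,0],"jaw":0},{"delta_pos":[0,0,0],"rot":[0,0,0],"jaw":0},{"delta_pos":[0,0,0],"rot":[0,0,0],"jaw":0},{"delta_pos":[0,0,0],"rot":[0,0,0],"jaw":0}]'
python3 -m creep '[{"delta_pos":[1.5,0,0],"rot":[0,0,0],"jaw":0},{"delta_pos":[2,0,0],"rot":[0,0,0],"jaw":0},{"delta_pos":[4,0,0],"rot":[0,0,0],"jaw":0},{"delta_pos":[6,0,0],"rot":[0,0,0],"jaw":0},{"delta_pos":[4,0,0],"rot":[0,0,0],"jaw":0},{"delta_pos":[0,0,0],"rot":[0,0,0],"jaw":0},{"delta_pos":[0,-10,0],"rot":[0,0,0],"jaw":0},{"delta_pos":[0,-20,0],"rot":[0,0,0],"jaw":0},{"delta_pos":[0,-30,0],"rot":[0,0,0],"jaw":0},{"delta_pos":[0,-30,0],"rot":[0,0,0],"jaw":0}]'
python3 -m creep '[{"delta_pos":[0,-30,0],"rot":[0,0,0],"jaw":0},{"delta_pos":[0,-30,0],"rot":[0,0,0],"jaw":0},{"delta_pos":[0,-20,-25],"rot":[0,0,0],"jaw":0},{"delta_pos":[0,-20,-30],"rot":[0,0,0],"jaw":0},{"delta_pos":[0,0,-35],"rot":[0,0,0],"jaw":0},{"delta_pos":[0,0,-35],"rot":[0,0,0],"jaw":0},{"delta_pos":[0,0,-35],"rot":[0,0,0],"jaw":0},{"delta_pos":[0,0,-35],"rot":[0,0,0],"jaw":0},{"delta_pos":[0,0,-35],"rot":[0,0,0],"jaw":0},{"delta_pos":[0,0,-20],"rot":[0,0,0],"jaw":0}]'
python3 - <<'E'
from fit import *
import cv2
a=arm.get_image("top")[:,:,::-1];b=arm.get_image("scene")[:,:,::-1]
a=cv2.resize(a[110:290,230:350],(400,600),interpolation=2);b=cv2.resize(b[150:285,160:250],(400,600),interpolation=2)
cv2.imwrite("pics/f.png",np.hstack([a,b]))
E
```

```text
clock: 25.7
position: [576.7, -117.4, 35.5]
ee_rot: [-0.041, -0.706, 0.706, 0.047]
contact_force: [-8.9, 3.3, 6.8]
gripper_width: 0.1
clock: 26.53
position: [562.6, -115.5, 127.1]
ee_rot: [-0.043, -0.706, 0.706, 0.044]
contact_force: [0.3, -0.2, -0.9]
gripper_width: -0.2
clock: 27.37
position: [594.1, 135.9, 226.9]
ee_rot: [0.044, 0.706, -0.705, -0.042]
contact_force: [1.2, -0.2, -0.9]
gripper_width: -0.1
```

View pics/f.png

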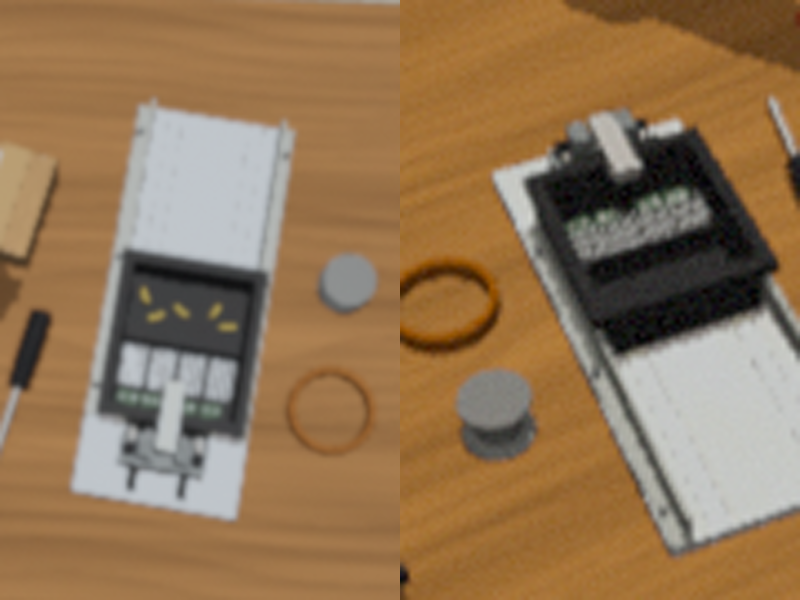

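The tray stands at the stop with the catch arm reaching over its near wall (left crop, around (172,410)). The bystanders look undisturbed and the arm is clear. The inside and outside contact points also agree with the catch's play: they give a finger half-width of 11 mm.

```bash
python3 -c "
from bench import arm
print(arm.read_state()['contact_force'],arm.job_done())"
```

```text
the job is handed in; nothing more can be done
[-0.56678896  0.03016542 -0.56677796] None
```

I drew the black tray home along its lane and pressed it from inside against the catch. It held, and the job is handed in.

- **Drawing:** I hooked the shut fingers behind the far lip and pulled in small steps. The force was about 2 N while sliding and up to about 7 N under the catch. It then rose to about 12 N on the buffer, where the last 2.1 mm commanded moved the tray only 0.3 mm.
- **Press test:** I pressed the inner far wall away from the robot at about 9 N. Commanding 3.2 mm more moved it 0.1 mm, and it held steady for about 1 s.
- **Last checks:** The inside and outside contact points differ by what a caught tray should give: the 22 mm finger, the wall and lip, and about 3.5 mm of play and buffer give. The last picture shows the tray flat at the stop with the catch arm over its near wall. The spool, tape roll, screwdriver and carton were in that crop and looked undisturbed. The other bystanders were out of the crop, and the arm never went near them. The arm was clear of everything, with no force on it, after about 27 s.
- **Disagreements:** The first camera fit put the tray about 8 mm nearer than the wrist view did, so I went by the wrist view and by touch. I felt no separate click, and the catch angle is not reported. That the catch is down rests on the press test and the picture.

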